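# Bolt the dust-duct clean-out hatch shut

### The job

The clean-out hatch of the dust-extraction box must be bolted before the machines start. With one fingertip press the yellow spring catch down and keep it down while the other fingertip pushes the red tab, sliding the bolt fully home through the yellow keeper in one go; then let go so that the catch springs back up and locks it. Use fingertips only: do not pinch or lift anything, and leave the jar, can, glue bottle and wood block where they stand.

Things in the scene. Friction and masses are not known exactly. Their poses are not given: they have to be found in the camera images.
- dust_box: Grey metal box fixed to the bench, 200 x 260 x 100 mm (x, y, z), white duct on its +x side. Origin: centre of its underside, z up. On its top: the bolt rod along box y at box x = -33 mm, sliding to box +y; the catch paddle parallel to it at box x = +33 mm, box y -70 to +50. Between and beside them nothing rises over 23 mm above the box top. Yellow keeper block: box x -33, y +75 mm
- bolt_tab: Red upright tab on the bolt, 26 mm (box x) x 12 (box y) x 44 high, axes as the box. Origin: centre of its underside, 15 mm above the box top; its top is 59 mm above the box top. At bolt value 0 it is at box y = -20 mm, home at +20 mm. Pushed on its -y face, towards box +y. Moves only with the bolt
- tab_top (a point): Centre of the red tab's top face, 44 mm above the origin of bolt_tab
- paddle: Yellow catch paddle, a flat plate 26 mm (box x) x 120 mm (box y) x 8 mm thick, axes as the box; origin at the centre of its underside. Only moves straight down, on a spring, and does not move along with the bolt: the fingertip must slide along its top. Its top is 38 mm above the box top when up and 28 mm when fully down
- paddle_top (a point): Centre of the paddle's top face, 8 mm above the origin of paddle
- bolt (a joint): Bolt travel in m: 0 drawn (unlocked), 0.040 fully home (hard stop). Friction about 2.5 N; it stays where left. With the catch up, teeth on the bolt stop against it after 3 mm, and again 15 mm before home; with the catch down at least 7 mm it runs freely. Starts at 0 to 0.002
- catch (a joint): How far the catch is pressed, in m: 0 up, 0.010 fully down (hard stop). The spring needs about 2.5 N to start, 6 N fully down, and raises it when let go; it can rise to 0 only with the bolt drawn (below 0.003), around half way (0.015 to 0.025) or home (above 0.037)
- screw_jar: Bystander: small amber jar, 38 mm across, 50 mm high, standing on the box top near its +x +y corner, origin at the centre of its underside
- pine_block: Bystander: upright pine block 60 x 60 x 110 mm on the bench, origin at the centre of its underside
- finish_can: Bystander: can with a yellow label, 72 mm across, 90 mm high, on the bench, origin at the centre of its underside
- glue_bottle: Bystander: white glue bottle with an orange cap, 52 mm across, 140 mm high, on the bench, origin at the centre of its underside

How it is judged:
On the way, in this order (a step that is already met when the one before it is completed fails the run):
1. a fingertip presses the catch down while the bolt is still drawn (value of joint catch above 0.005 m and contact force between the fingers and paddle above 0.5 N and value of joint bolt below 0.006 m), for 0.1 s.
2. part way along, one fingertip holds the catch down while the other pushes the red tab (value of joint bolt between 0.012 and 0.034 m and value of joint catch above 0.005 m and contact force between the fingers and paddle above 0.3 N and contact force between the fingers and bolt_tab above 0.3 N), for 0.02 s.
3. the bolt is home with the catch still held down (value of joint bolt above 0.037 m and value of joint catch above 0.004 m and contact force between the fingers and paddle above 0.3 N), for 0.02 s.
At the end, for the whole second after the job is handed in: The bolt is home (at least 36.5 of its 40 mm) and at rest, the catch has sprung back up (within 2 mm), and the four bystanders stand within 15 mm (jar) or 20 mm (others) of their starts (value of joint bolt above 0.0365 m and value of joint catch below 0.002 m and velocity of joint bolt below 0.005 m/s and distance of screw_jar from where it was at the start of the episode below 0.015 m and distance of each of pine_block, finish_can, glue_bottle from where it was at the start of the episode below 0.02 m); the robot touches nothing.
It fails at once if the catch is let up with the bolt part way (value of joint bolt between 0.008 and 0.033 m and value of joint catch below 0.004 m).
It fails at once if the bolt is part way with no finger on the catch paddle (value of joint bolt between 0.008 and 0.033 m and contact force between the fingers and paddle below 0.05 N).
It fails at once if a bystander is pushed, lifted or carried (distance of screw_jar from where it was at the start of the episode above 0.015 m or distance of any of pine_block, finish_can, glue_bottle from where it was at the start of the episode above 0.02 m).
It fails at once if a bystander is tipped (angle between any of screw_jar, pine_block, finish_can, glue_bottle's own z axis and vertical above 0.4 rad).
It also fails if it takes over 38 s, if anything falls off the work surface, if the arm or the gripper's body presses on something with over 40 N, if the wrist force passes 120 N, or if a joint passes its speed limit or range.

### The arm

A 6-joint arm with a two-finger parallel gripper is mounted at the origin on the work surface. World frame = base frame: x ahead of the robot, y to its left, z up, the work surface at z = 0. Lengths are in m, angles in rad, forces in N, time in s.
With the tool pointing down it reaches from about 0.35 to 0.975 m from the base axis. Payload 4.9 kg.
Tool frame: the origin (TCP) lies midway between the tips of the shut fingers; the grasp point (between the pads) lies 19 mm behind it; z points along the fingers, y is the line along which they close (so a half turn about z gives the same grasp; the last joint's range is limited). The gripper opens to 85 mm and grips with 20 to 120 N. Pads are 22 mm wide; open, the fingers measure 114 mm over their backs; the gripper's body (76 mm by 85 mm) begins 54 mm behind the grasp point. The pads swing forward as they close: fully open they stand 13 mm farther back than shut.
Start: joints at [1.177, 0.053, 1.613, -0, 1.476, -0.119], TCP at [0.17, 0.602, 0.205] pointing down, gripper open.
Joint ranges: [-3.01, 3.01], [-1.01, 2.22], [0.06, 2.58], [-1.02, 4.17], [0.09, 2.62], [-3.14, 3.14]. Speed limits (rad/s): [2.57, 2.57, 3.14, 3.14, 3.14, 3.14].

### API

Orientations are given as a rotation vector (axis times angle).
In Python, from station import ctrl, optics, job gives the robot as it stands.
- The arm moves only by the shell command python3 -m jog 'ROWS' [OPENING] [FORCE]. ROWS is JSON, a list of rows, each a list of 2 entries, a list of its own where there are three numbers: the shift along the tool's x, y, z in m, then the turn, a rotation vector about the tool's x, y, z in rad. A call has 1 to 5 rows; each row is the pose to reach, as a shift and turn from the pose commanded when the call began, along the tool's axes at that moment; what a row does not reach only later rows make up. A row lasts 1/10 s, in which the tool goes at most 50 mm and 8.59 degrees, less where a joint would pass 70% of its speed; a pose out of reach is approached as far as the arm can. A call with a gripper value outside its range is refused whole. OPENING is the opening, from 0 (shut) to 1 (fully open), set as the call begins (- or left out, the last holds). The fingers move at their own pace and stop on an object; FORCE is the grip in N (left out, the last holds). Time passes only in rows, so rows that repeat a pose let the fingers close. It gives the time, the measured TCP pose, the force, the opening and the grip force at its end, in the units of the state.
- ctrl.get_obs(): the state, without advancing time (a new reading comes with each control period).
- optics.get_image(name): name is "side" or "top"; returns a dict with "image" (384x512x3 uint8, blue, green, red), "fx", "fy", "cx", "cy" (pixels), "rvec" (rotation vector, rad) and "tvec" (3), from world to camera coordinates, as OpenCV has them. Camera axes: x right, y down, z forward; pixel columns grow to the right and rows downward; lengths in m; the calibration is good to about 2 mm. A picture is of the moment at which its call begins. There is no depth.
- job.finish_job(): hands the job in; it is judged then, once.
The state is a dict: "t": time; "q": joint angles; "dq": joint speeds; "effort": joint torques, N m; "tool_pos": TCP position; "tool_rot": TCP orientation; "contact_force": force on the tool from outside, world axes, zero at the start; "wrist_torque": the same for the moment, N m; "opening": finger opening in m; "grip_force": force on a finger pad.
Only numpy, scipy, OpenCV 4.12 (cv2) and the standard library are available. Lean on these libraries where they do the work, as an engineer would, in place of code of your own. Each camera call takes 0.05 s, during which the arm holds its last target. There are 200 camera calls.

## Working session

There is one attempt and no reset: what is moved stays moved. The work goes in short steps, Python scripts to look and compute and a shell command to move; the robot and the scene stay as the last step left them, time stands still between calls to the robot, and variables do not carry over. Pictures are saved under pics/ and viewed, at most 10 in all, crops included, and the job is handed in when it is done.

```bash
mkdir -p pics; python3 - <<'E'
from station import ctrl, optics, job
import cv2,pickle
for n in("top","side"):
    d=optics.get_image(n); pickle.dump(d,open(f"{n}.pkl","wb")); cv2.imwrite(f"pics/{n}0.png",cv2.resize(d["image"],(800,600),interpolation=cv2.INTER_CUBIC))
o=ctrl.get_obs();print(o)
E
```

```text
{'t': 0.1, 'q': array([ 1.17701415e+00,  5.32954717e-02,  1.61415058e+00,  1.76756068e-05,
        1.47605358e+00, -1.19002468e-01]), 'dq': array([ 1.10223079e-06, -9.18717193e-04, -3.47814996e-03, -2.58448826e-04,
       -2.33541852e-03,  5.49469405e-05]), 'effort': array([ 5.65121936e-04, -3.94904029e+01, -3.71362746e+01, -8.70994472e-05,
        3.89640976e-03, -2.23730513e-05]), 'tool_pos': array([0.16933852, 0.60097263, 0.20358681]), 'tool_rot': array([-4.30200243e-01, -3.11149138e+00,  2.89008808e-03]), 'contact_force': array([ 0.10988987, -0.12340795, -0.0937645 ]), 'wrist_torque': array([ 0.00717261,  0.01431562, -0.0232217 ]), 'grip_force': 0.0, 'opening': 0.08581146283346337}
```

View pics/top0.png

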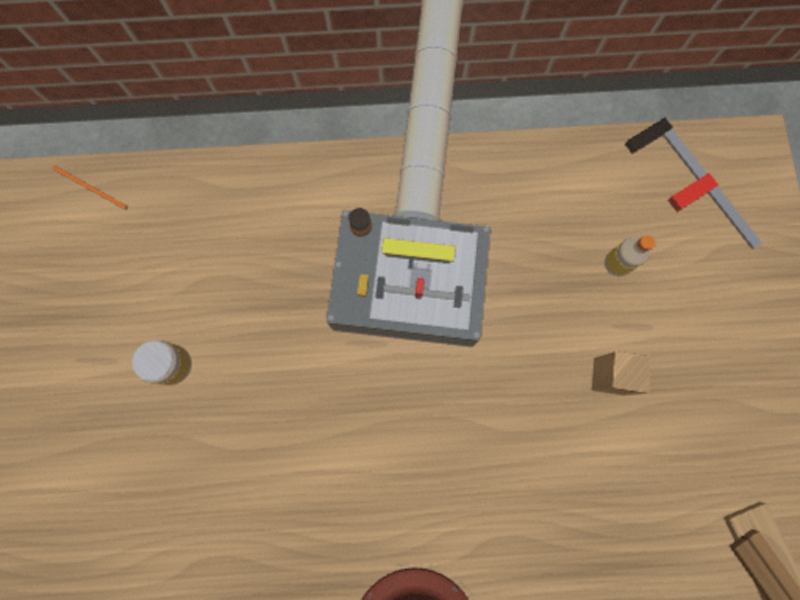

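View pics/side0.png

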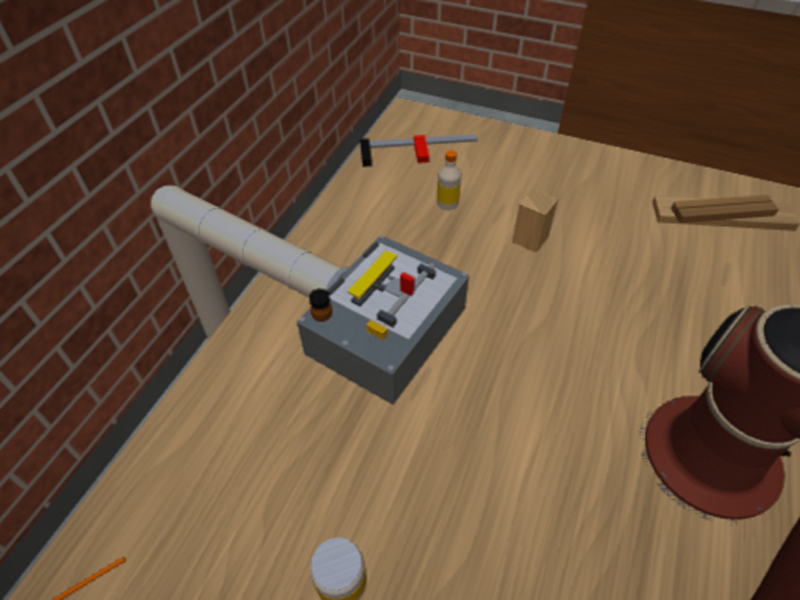

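The top view shows the box at (330–490, 210–345), with the red tab at (420,287), paddle at (419,250) and jar at (360,220). The side view shows the same parts, with the tab at (407,284) and paddle at (373,276). Next I'll enlarge both for accurate pixels.

```bash
python3 - <<'E'
import cv2,pickle,numpy as np
T=pickle.load(open("top.pkl","rb"));S=pickle.load(open("side.pkl","rb"))
a=T["image"][125:230,200:325]; b=S["image"][145:260,185:305]
cv2.imwrite("pics/ct.png",cv2.resize(a,None,fx=5.6,fy=5.6,interpolation=cv2.INTER_CUBIC))
cv2.imwrite("pics/cs.png",cv2.resize(b,None,fx=5,fy=5,interpolation=cv2.INTER_CUBIC))
for d in(T,S):
    K=np.array([[d["fx"],0,d["cx"]],[0,d["fy"],d["cy"]],[0,0,1]])
    R=cv2.Rodrigues(d["rvec"])[0]; print(K.tolist(), (-R.T@d["tvec"]))
    print(cv2.projectPoints(np.array([[.17,.602,.205],[0,0,0.]]),d["rvec"],d["tvec"],K,None)[0].reshape(-1,2))
E
```

```text
[[371.33095856488535, 0.0, 258.19582132999625], [0.0, 371.33095856488535, 186.24752931456516], [0.0, 0.0, 1.0]] [ 3.57251709e-01 -7.18990466e-04  1.05645824e+00]
[[-24.06919804 376.06204294]
 [264.56994787 408.07353807]]
[[377.36802602246513, 0.0, 258.25293732393845], [0.0, 377.36802602246513, 192.6316147091234], [0.0, 0.0, 1.0]] [0.30320722 0.58945103 0.90136311]
[[348.38671215 572.62565004]
 [455.30267061 291.16958063]]
```

View pics/ct.png

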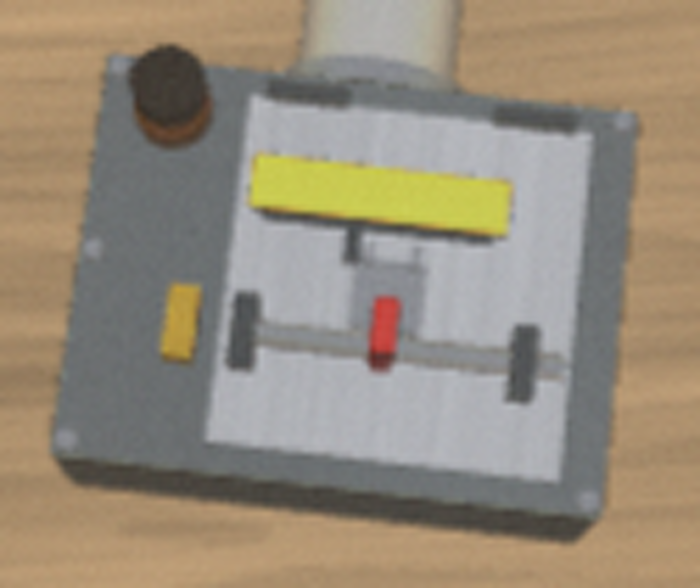

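View pics/cs.png

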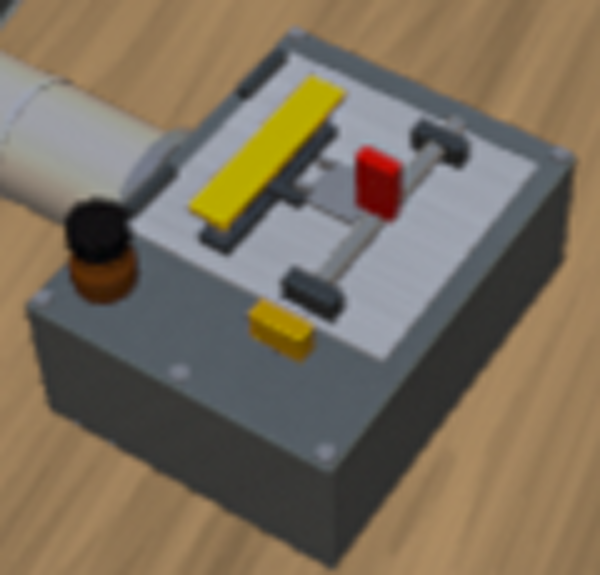

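The crops give clear pixels for the box top corners, the paddle corners and the red tab. In the top crop the tab top is at about (386,322). I'll fit the box pose from both views.

```bash
cat > h.py <<'E'
import cv2,pickle,numpy as np
from scipy.optimize import least_squares
def cam(n):
    d=pickle.load(open(n+".pkl","rb"));return d,np.array([[d["fx"],0,d["cx"]],[0,d["fy"],d["cy"]],[0,0,1]])
def proj(n,P):
    d,K=cam(n);return cv2.projectPoints(np.array(P,float),d["rvec"],d["tvec"],K,None)[0].reshape(-1,2)
def b2w(p,P):
    c,s=np.cos(p[2]),np.sin(p[2]);P=np.array(P,float)
    return np.c_[p[0]+c*P[:,0]-s*P[:,1],p[1]+s*P[:,0]+c*P[:,1],P[:,2]+p[3]]
E
python3 - <<'E'
from h import *
C=[[.1,.13,.1],[.1,-.13,.1],[-.1,-.13,.1],[-.1,.13,.1]]
Pd=[[.046,.05,.138],[.046,-.07,.138],[.02,-.07,.138],[.02,.05,.138]]
t=(np.array([[110,57],[637,112],[600,520],[57,460],[253,154],[512,181],[508,234],[250,206],[386,322]])+.5)/5.6-.5+[200,125]
s=(np.array([[27,305],[292,30],[575,158],[333,470],[190,205],[315,75],[345,95],[218,225],[380,153]])+.5)/5-.5+[185,145]
def res(p):
    P=b2w(p,C+Pd+[[-.033,-.02+p[4],.159]])
    return np.r_[(proj("top",P)-t).ravel(),(proj("side",P)-s).ravel()]
r=least_squares(res,[.6,0,0,0,0],loss="soft_l1");print(r.x);print(res(r.x).reshape(-1,2).round(1))
np.save("pose.npy",r.x[:4])
p=r.x;print(b2w(p,[[.033,-.01,.138],[-.033,-.02,.159],[-.033,.02,.159],[.075,.105,.1]]))
E
```

```text
[ 5.94504735e-01 -3.17686952e-02 -1.74592897e-01 -3.13474108e-03
  3.44318927e-04]
[[-0.4 -0.6]
 [ 0.6 -0.2]
 [ 1.1 -0.1]
 [-1.1 -0.4]
 [ 0.5 -0.1]
 [ 0.3  0.1]
 [ 0.1  0.3]
 [-0.2  0.3]
 [ 0.5  0.6]
 [-0.8  0.4]
 [-0.1 -0.7]
 [ 0.6 -0.6]
 [-0.1  1. ]
 [-0.8  0.5]
 [-1.2 -0.2]
 [ 0.4 -0.7]
 [ 1.5  0.4]
 [-0.2  1.1]]
[[ 0.62526597 -0.04734901  0.13486526]
 [ 0.55853228 -0.0457323   0.15586526]
 [ 0.56548057 -0.00634041  0.15586526]
 [ 0.6866038   0.05860698  0.09686526]]
```

```bash
cat >> h.py <<'E'
from scipy.spatial.transform import Rotation as Ro
def go(bx,by,z):
    from station import ctrl
    o=ctrl.get_obs();p=np.load("pose.npy");R=Ro.from_rotvec(o["tool_rot"])
    w=b2w(p,[[bx,by,0]])[0];w[2]=z
    c,s=np.cos(p[2]),np.sin(p[2]);ox=np.array([c,s,0]);best=None
    for g in(1,-1):
        Y=g*ox;Z=np.array([0,0,-1.]);X=np.cross(Y,Z)
        t=(R.inv()*Ro.from_matrix(np.c_[X,Y,Z])).as_rotvec()
        if best is None or np.linalg.norm(t)<np.linalg.norm(best[0]):best=(t,g)
    d=w-o["tool_pos"]
    print("t",round(o["t"],2),"target",w.round(4),"shift",R.inv().apply(d).round(4),"turn",best[0].round(4),"ysign",best[1],"box-frame now",np.r_[Ro.from_rotvec([0,0,-p[2]]).apply(o["tool_pos"]-[p[0],p[1],0])].round(4),"F",o["contact_force"].round(2),"open",o["opening"],"q6",o["q"][5].round(2))
E
python3 -c "
from h import *
go(0,-.050,.205)"
```

```text
t 0.1 target [ 0.5858 -0.081   0.205 ] shift [-5.859e-01 -5.434e-01 -5.000e-04] turn [-1.7000e-03  1.2000e-03  1.4706e+00] ysign 1 box-frame now [-0.5286  0.5493  0.2036] F [ 0.11 -0.12 -0.09] open 0.08581146283346337 q6 -0.12
```

```bash
python3 -m jog '[[[-0.036,-0.033,0],[0,0,0.1]],[[-0.072,-0.067,0],[0,0,0.2]],[[-0.108,-0.1,0],[0,0,0.3]],[[-0.144,-0.133,0],[0,0,0.4]],[[-0.18,-0.167,0],[0,0,0.5]]]' 0.61; python3 -c "
from h import *
go(0,-.050,.205)"
```

```text
t: 0.6
tool_pos: [0.2979, 0.3901, 0.2042]
tool_rot: [-1.192, -2.907, 0.001]
contact_force: [0.3, 0.7, 0.5]
opening: 0.0519
grip_force: 0.0
t 0.6 target [ 0.5858 -0.081   0.205 ] shift [-0.5358 -0.1334 -0.0007] turn [-3.000e-04  4.000e-04  9.672e-01] ysign 1 box-frame now [-0.3654  0.364   0.2042] F [0.33 0.67 0.45] open 0.05185989816178357 q6 -0.03
```

```bash
python3 -m jog '[[[-0.048,-0.012,0],[0,0,0.1]],[[-0.096,-0.024,0],[0,0,0.2]],[[-0.144,-0.036,0],[0,0,0.3]],[[-0.192,-0.048,0],[0,0,0.4]],[[-0.24,-0.06,0],[0,0,0.5]]]'; python3 -c "
from h import *
go(0,-.050,.205)"
```

```text
t: 1.1
tool_pos: [0.4274, 0.1793, 0.2044]
tool_rot: [1.875, 2.521, 0.0]
contact_force: [-0.6, 1.6, -0.3]
opening: 0.0518
grip_force: 0.0
t 1.1 target [ 0.5858 -0.081   0.205 ] shift [-0.2949  0.0768 -0.0006] turn [ 1.000e-04 -1.000e-04  4.665e-01] ysign 1 box-frame now [-0.2012  0.1788  0.2044] F [-0.55  1.57 -0.29] open 0.05181675183548885 q6 -0.06
```

```bash
python3 -m jog '[[[-0.048,0.012,0],[0,0,0.09]],[[-0.096,0.025,0],[0,0,0.19]],[[-0.144,0.037,0],[0,0,0.28]],[[-0.192,0.05,0],[0,0,0.38]],[[-0.24,0.062,0],[0,0,0.46]]]'; python3 -m jog '[[[0,0,0],[0,0,0]]]';  python3 -c "
from h import *
go(0,-.050,.205)"
```

```text
t: 1.6
tool_pos: [0.5568, -0.0323, 0.2042]
tool_rot: [-2.4, -2.027, 0.0]
contact_force: [-0.2, 1.1, 0.1]
opening: 0.0519
grip_force: 0.0
t: 1.7
tool_pos: [0.5578, -0.035, 0.2038]
tool_rot: [2.403, 2.023, -0.002]
contact_force: [-0.3, -0.4, -0.9]
opening: 0.0522
grip_force: 0.0
t 1.7 target [ 0.5858 -0.081   0.205 ] shift [-0.0406  0.0354 -0.0012] turn [-0.0007  0.0015  0.0036] ysign 1 box-frame now [-0.0356 -0.0095  0.2038] F [-0.3  -0.4  -0.91] open 0.052198025515547745 q6 -0.02
```

```bash
python3 -m jog '[[[-0.04,0.035,0],[0,0,0]],[[-0.04,0.035,0.02],[0,0,0]],[[-0.04,0.035,0.04],[0,0,0]],[[-0.04,0.035,0.048],[0,0,0]],[[-0.04,0.035,0.048],[0,0,0]]]';  python3 - <<'E'
from h import *
from station import optics
go(0,-.050,.14)
o=[]
for n,(r0,c0) in {"top":(125,200),"side":(130,170)}.items():
    d=optics.get_image(n);pickle.dump(d,open(n+"1.pkl","wb"))
    o.append(cv2.resize(d["image"][r0:r0+120,c0:c0+120],(400,400),interpolation=cv2.INTER_CUBIC))
cv2.imwrite("pics/a1.png",np.hstack(o))
E
```

```text
t: 2.2
tool_pos: [0.5829, -0.0746, 0.1546]
tool_rot: [-2.393, -2.031, 0.003]
contact_force: [-0.2, -0.3, -0.2]
opening: 0.0525
grip_force: 0.0
t 2.2 target [ 0.5858 -0.081   0.14  ] shift [-0.0058  0.004   0.0146] turn [-0.004  -0.0004  0.0113] ysign 1 box-frame now [-0.004  -0.0442  0.1546] F [-0.22 -0.26 -0.25] open 0.05250333426775492 q6 -0.09
```

View pics/a1.png

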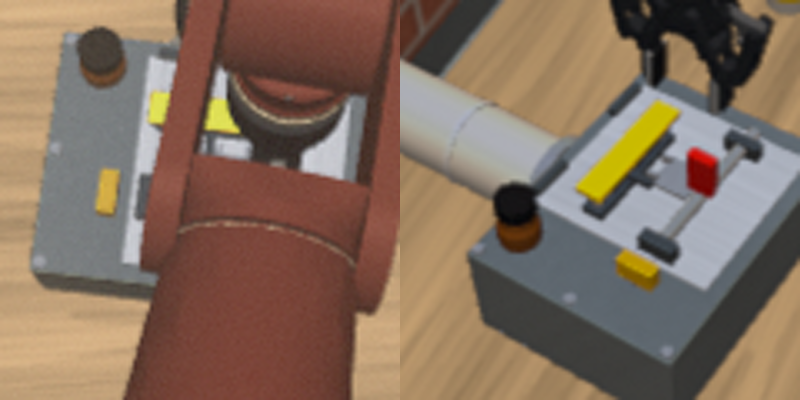

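The fingertips are above and to the −y side of the tab. In the side crop they are at about (652,88) and (718,108). I'll compare those with the projection.

```bash
python3 - <<'E'
from h import *
from station import ctrl
go(0,-.050,.14)
o=ctrl.get_obs();R=Ro.from_rotvec(o["tool_rot"])
for dz in(0,-.005,-.01):
  for sy in(-.033,.033):
    P=o["tool_pos"]+R.apply([0,sy,dz]); print(dz,sy,((proj("side1",[P])-[170,130])*3.333+[400,0]).round(0))
E
```

```text
t 2.3 target [ 0.5858 -0.081   0.14  ] shift [-0.0057  0.0023  0.0173] turn [ 0.0006 -0.      0.0114] ysign 1 box-frame now [-0.0024 -0.0443  0.1573] F [0.46 0.99 0.09] open 0.052441006580148254 q6 -0.09
0 -0.033 [[720. 135.]]
0 0.033 [[652. 105.]]
-0.005 -0.033 [[720. 131.]]
-0.005 0.033 [[652. 100.]]
-0.01 -0.033 [[720. 127.]]
-0.01 0.033 [[652.  96.]]
```

```bash
python3 -m jog '[[[-0.004,0.002,0],[0,0,0.011]],[[-0.004,0.002,0.006],[0,0,0.011]],[[-0.004,0.002,0.01],[0,0,0.011]],[[-0.004,0.002,0.01],[0,0,0.011]],[[-0.004,0.002,0.01],[0,0,0.011]]]'; python3 -m jog '[[[0,0,0.002],[0,0,0]],[[0,0,0.004],[0,0,0]],[[0,0,0.004],[0,0,0]]]'; python3 -m jog '[[[0,0,0.002],[0,0,0]],[[0,0,0.004],[0,0,0]],[[0,0,0.004],[0,0,0]]]'; python3 -c "
from h import *
go(0,-.048,.14)"
```

```text
t: 2.8
tool_pos: [0.5855, -0.0797, 0.1464]
tool_rot: [-2.407, -2.018, 0.0]
contact_force: [0.1, -0.6, 0.3]
opening: 0.0516
grip_force: 0.0
t: 3.1
tool_pos: [0.5854, -0.0797, 0.1423]
tool_rot: [-2.407, -2.018, 0.001]
contact_force: [-0.2, 0.1, -0.8]
opening: 0.0521
grip_force: 0.0
t: 3.4
tool_pos: [0.5854, -0.0797, 0.1382]
tool_rot: [-2.407, -2.018, 0.001]
contact_force: [0.6, 0.2, -0.3]
opening: 0.0519
grip_force: 0.0
t 3.4 target [ 0.5862 -0.079   0.14  ] shift [ 0.0008  0.0006 -0.0018] turn [-0.0007 -0.0001 -0.0005] ysign 1 box-frame now [-0.0006 -0.0488  0.1382] F [ 0.56  0.16 -0.26] open 0.05192024295384325 q6 -0.09
```

Well aligned and no contact yet. I'll descend in 2 mm steps, watching the force.

```bash
for i in 1 2; do :; done; python3 -m jog '[[[0,0,0.002],[0,0,0]],[[0,0,0.002],[0,0,0]]]'|grep -E "pos|force"; python3 -m jog '[[[0,0,0.002],[0,0,0]],[[0,0,0.002],[0,0,0]]]'|grep -E "pos|force"; python3 -m jog '[[[0,0,0.002],[0,0,0]],[[0,0,0.002],[0,0,0]]]'|grep -E "pos|force"
```

```text
tool_pos: [0.5855, -0.0797, 0.1364]
contact_force: [0.4, -1.2, -1.2]
grip_force: 0.0
tool_pos: [0.5855, -0.0797, 0.1344]
contact_force: [-0.4, 1.4, -0.9]
grip_force: 0.0
tool_pos: [0.5855, -0.0797, 0.1323]
contact_force: [-0.1, 0.5, -0.1]
grip_force: 0.0
```

```bash
python3 -m jog '[[[0,0,0.002],[0,0,0]],[[0,0,0.002],[0,0,0]]]'|grep -E "pos|contact"; python3 -m jog '[[[0,0,0.002],[0,0,0]],[[0,0,0.002],[0,0,0]]]'|grep -E "pos|contact";  python3 - <<'E'
from station import optics
import cv2
d=optics.get_image("side");cv2.imwrite("pics/a2.png",cv2.resize(d["image"][120:230,190:300],(660,600)[:1]*2 and (600,600),interpolation=cv2.INTER_CUBIC))
E
```

```text
tool_pos: [0.5855, -0.0797, 0.1304]
contact_force: [0.6, -0.8, -0.5]
tool_pos: [0.5855, -0.0797, 0.1283]
contact_force: [-0.1, -0.9, -0.1]
```

View pics/a2.png

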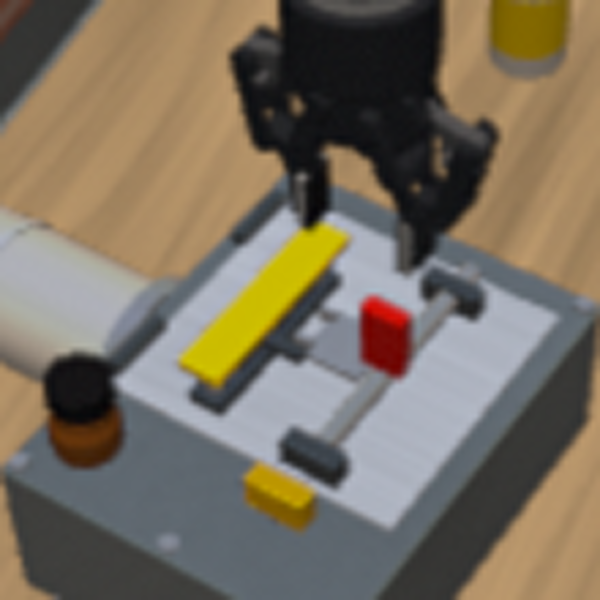

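The side view shows both tips aligned with the paddle (312,225) and with the bolt rod behind the tab (410,268), still several mm above. I'll continue down.

```bash
python3 -m jog '[[[0,0,0.002],[0,0,0]],[[0,0,0.002],[0,0,0]]]'|grep -E "pos|contact"; python3 -m jog '[[[0,0,0.002],[0,0,0]],[[0,0,0.002],[0,0,0]]]'|grep -E "pos|contact";python3 -m jog '[[[0,0,0.002],[0,0,0]],[[0,0,0.002],[0,0,0]]]'|grep -E "pos|contact"
python3 - <<'E'
from h import *
from station import optics,ctrl
d=optics.get_image("side");pickle.dump(d,open("side2.pkl","wb"))
o=ctrl.get_obs();R=Ro.from_rotvec(o["tool_rot"])
for dz in(0,-.01):
  for sy in(-.033,.033):
   for x in (-.011,.011):
    P=o["tool_pos"]+R.apply([x,sy,dz]); print(dz,sy,x,((proj("side2",[P])-[190,120])*5.4545).round(0))
E
```

```text
tool_pos: [0.5855, -0.0797, 0.1264]
contact_force: [0.7, 0.4, -0.3]
tool_pos: [0.5855, -0.0797, 0.1243]
contact_force: [-0.7, 0.0, 0.5]
tool_pos: [0.5855, -0.0797, 0.1223]
contact_force: [0.2, -0.2, -0.3]
0 -0.033 -0.011 [[426. 303.]]
0 -0.033 0.011 [[404. 330.]]
0 0.033 -0.011 [[319. 253.]]
0 0.033 0.011 [[296. 279.]]
-0.01 -0.033 -0.011 [[427. 290.]]
-0.01 -0.033 0.011 [[404. 317.]]
-0.01 0.033 -0.011 [[319. 240.]]
-0.01 0.033 0.011 [[295. 266.]]
```

```bash
python3 - <<'E'
from h import *
from station import optics,ctrl
d=optics.get_image("side");pickle.dump(d,open("side2.pkl","wb"))
im=cv2.resize(d["image"][120:210,210:300],(600,600),interpolation=cv2.INTER_CUBIC)
o=ctrl.get_obs();R=Ro.from_rotvec(o["tool_rot"]);p=np.load("pose.npy")
L=[o["tool_pos"]+R.apply([x,sy,0]) for sy in(-.033,.033) for x in(-.011,.011)]
B=b2w(p,[[.02,-.07,.138],[.046,-.07,.138],[.046,.05,.138],[-.02,-.026,.159],[-.046,-.026,.159]])
for q,c in((L,(255,0,255)),(B,(0,255,0))):
  for u in ((proj("side2",q)+.5-[210,120])*600/90): cv2.circle(im,tuple(int(v) for v in u),4,c,-1)
cv2.imwrite("pics/a3.png",im)
E
```

```text
(no output)
```

View pics/a3.png

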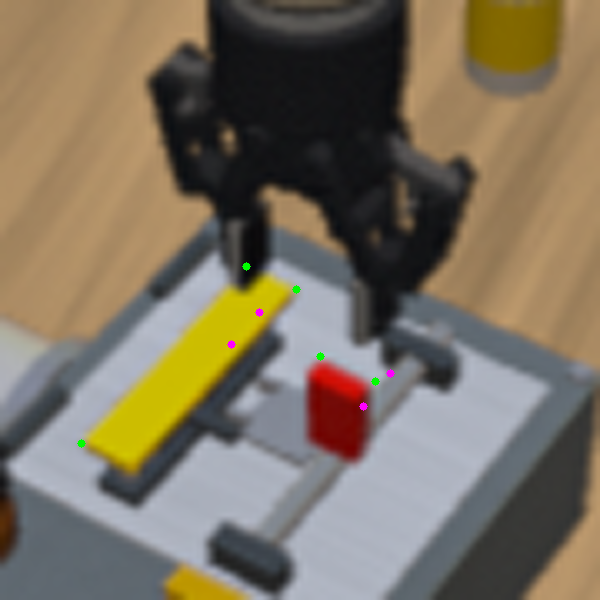

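Nothing is touching yet. The tips sit roughly 30 mm above the TCP by this view, more than I expected, so I'll keep descending under force watch.

```bash
for r in a; do python3 -m jog '[[[0,0,0.002],[0,0,0]],[[0,0,0.002],[0,0,0]]]'|grep -E "pos|contact"; python3 -m jog '[[[0,0,0.002],[0,0,0]],[[0,0,0.002],[0,0,0]]]'|grep -E "pos|contact";python3 -m jog '[[[0,0,0.002],[0,0,0]],[[0,0,0.002],[0,0,0]]]'|grep -E "pos|contact"; done
python3 - <<'E'
from station import optics
import cv2
d=optics.get_image("side");cv2.imwrite("pics/a4.png",cv2.resize(d["image"][120:210,210:300],(600,600),interpolation=cv2.INTER_CUBIC))
E
```

```text
tool_pos: [0.5855, -0.0797, 0.1204]
contact_force: [-0.4, -0.3, -0.7]
tool_pos: [0.5855, -0.0797, 0.1183]
contact_force: [-0.9, -0.3, 0.5]
tool_pos: [0.5855, -0.0797, 0.1164]
contact_force: [0.2, -0.5, -0.4]
```

View pics/a4.png

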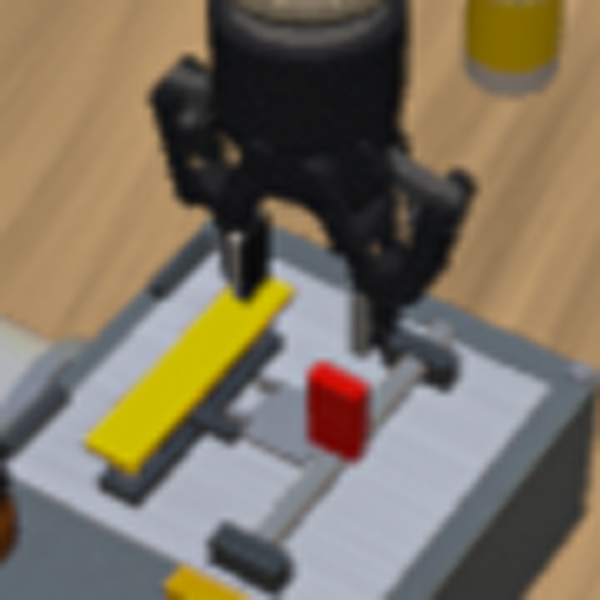

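The tips came down about 10 px for 6 mm, as predicted: now (243,300) and (362,353). They are still over the paddle and clear of the tab. Continuing down.

```bash
for r in a b; do :; done; python3 -m jog '[[[0,0,0.002],[0,0,0]],[[0,0,0.002],[0,0,0]]]'|grep -E "pos|contact"; python3 -m jog '[[[0,0,0.002],[0,0,0]],[[0,0,0.002],[0,0,0]]]'|grep -E "pos|contact";python3 -m jog '[[[0,0,0.002],[0,0,0]],[[0,0,0.002],[0,0,0]]]'|grep -E "pos|contact";python3 -m jog '[[[0,0,0.001],[0,0,0]],[[0,0,0.001],[0,0,0]]]'|grep -E "pos|contact"
```

```text
tool_pos: [0.5855, -0.0797, 0.1144]
contact_force: [1.0, -0.2, 0.4]
tool_pos: [0.5855, -0.0797, 0.1123]
contact_force: [1.4, 0.3, 0.1]
tool_pos: [0.5855, -0.0797, 0.1104]
contact_force: [-0.1, -0.4, 0.4]
tool_pos: [0.5856, -0.0797, 0.1095]
contact_force: [0.2, -0.7, 0.9]
```

```bash
python3 -m jog '[[[0,0,0.001],[0,0,0]],[[0,0,0.002],[0,0,0]],[[0,0,0.002],[0,0,0]]]'|grep -E "pos|contact"; python3 -m jog '[[[0,0,0.001],[0,0,0]],[[0,0,0.002],[0,0,0]],[[0,0,0.002],[0,0,0]]]'|grep -E "pos|contact"
python3 - <<'E'
from station import optics
import cv2
d=optics.get_image("side");cv2.imwrite("pics/a5.png",cv2.resize(d["image"][120:210,210:300],(600,600),interpolation=cv2.INTER_CUBIC))
E
```

```text
tool_pos: [0.5858, -0.0798, 0.108]
contact_force: [-0.3, 1.3, 0.9]
tool_pos: [0.5859, -0.0798, 0.106]
contact_force: [-1.1, -0.0, 3.3]
```

View pics/a5.png

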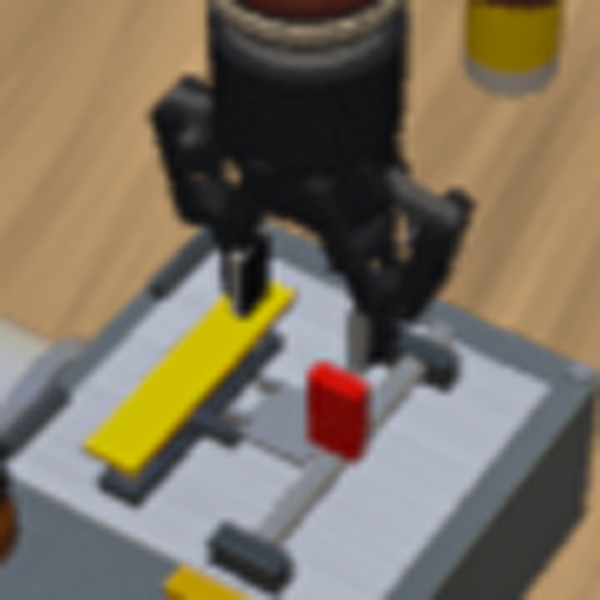

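Contact: Fz is 3.3 N, with the left fingertip at (243,315) on the paddle and the right one at (360,365), behind the tab and clear of it. I'll press to near the stop.

```bash
python3 -m jog '[[[0,0,0.001],[0,0,0]],[[0,0,0.002],[0,0,0]],[[0,0,0.002],[0,0,0]]]'|grep -E "pos|contact"; python3 -m jog '[[[0,0,0.001],[0,0,0]],[[0,0,0.002],[0,0,0]],[[0,0,0.002],[0,0,0]]]'|grep -E "pos|contact"; python3 -m jog '[[[0,0,0.001],[0,0,0]],[[0,0,0.002],[0,0,0]],[[0,0,0.002],[0,0,0]]]'|grep -E "pos|contact"
python3 -c "
from h import *
go(0,-.048,.1)"
```

```text
tool_pos: [0.5858, -0.0798, 0.1038]
contact_force: [-1.7, 0.6, 4.2]
tool_pos: [0.5859, -0.0798, 0.1018]
contact_force: [-1.7, -0.4, 5.1]
tool_pos: [0.5859, -0.0798, 0.0998]
contact_force: [-1.5, 0.3, 4.6]
t 8.15 target [ 0.5862 -0.079   0.1   ] shift [ 0.0008  0.0002 -0.0002] turn [ 0.0005  0.     -0.0004] ysign 1 box-frame now [-0.0002 -0.0488  0.0998] F [-1.51  0.31  4.65] open 0.051800849370543744 q6 -0.09
```

```bash
python3 -m jog '[[[0,0,0.001],[0,0,0]],[[0,0,0.001],[0,0,0]]]'|grep -E "pos|contact"; python3 -m jog '[[[0,0,0.001],[0,0,0]],[[0,0,0.001],[0,0,0]]]'|grep -E "pos|contact"
python3 - <<'E'
from station import optics,ctrl
import cv2
d=optics.get_image("side");cv2.imwrite("pics/a6.png",cv2.resize(d["image"][120:210,210:300],(600,600),interpolation=cv2.INTER_CUBIC));print(ctrl.get_obs()["contact_force"],ctrl.get_obs()["opening"])
E
```

```text
tool_pos: [0.5859, -0.0798, 0.0989]
contact_force: [-1.4, 0.0, 5.1]
tool_pos: [0.5859, -0.0798, 0.098]
contact_force: [-2.3, 0.2, 5.9]
[-1.65018282  0.20260719  5.70180787] 0.05228833941067918
```

View pics/a6.png

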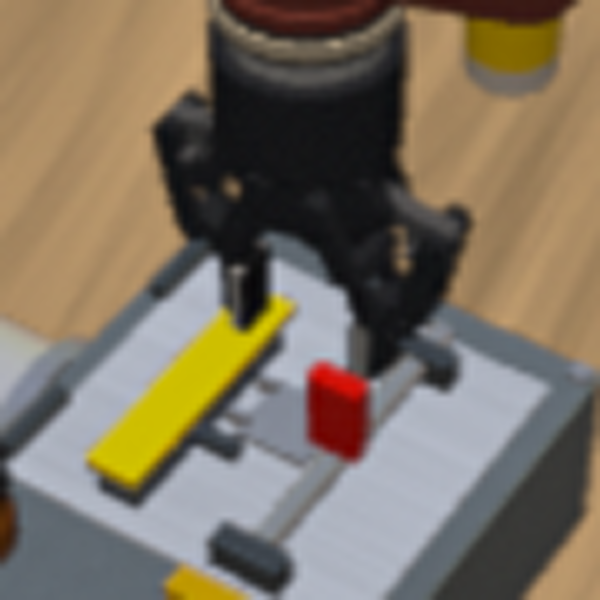

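The paddle is fully down: its corner moved from (85,445) to (88,462), about 10 mm, at roughly 6 N. Now I slide towards box +y.

```bash
python3 -m jog '[[[0.003,0,0],[0,0,0]],[[0.006,0,0],[0,0,0]],[[0.009,0,0],[0,0,0]],[[0.012,0,0],[0,0,0]],[[0.012,0,0],[0,0,0]]]'|grep -E "pos|contact"; python3 -m jog '[[[0.003,0,0],[0,0,0]],[[0.006,0,0],[0,0,0]],[[0.006,0,0],[0,0,0]]]'|grep -E "pos|contact"
```

```text
tool_pos: [0.5886, -0.0691, 0.0985]
contact_force: [-0.6, -3.8, 5.4]
tool_pos: [0.5896, -0.0637, 0.0985]
contact_force: [-1.7, -3.8, 6.0]
```

```bash
python3 -c "
from h import *
go(0,.003,.098)"
```

```text
t 9.4 target [ 0.595  -0.0288  0.098 ] shift [ 0.0353 -0.0007  0.0004] turn [ 0.0026  0.0034 -0.0007] ysign 1 box-frame now [ 0.0007 -0.0323  0.0985] F [-1.68 -3.78  5.99] open 0.052024659329118976 q6 -0.06
```

```bash
python3 -m jog '[[[0.003,0,0.0005],[0,0,0]],[[0.006,0,0.0005],[0,0,0]],[[0.009,0,0.0005],[0,0,0]],[[0.012,0,0.0005],[0,0,0]],[[0.015,0,0.0005],[0,0,0]]]'|grep -E "pos|contact"; python3 -m jog '[[[0.003,0,0],[0,0,0]],[[0.006,0,0],[0,0,0]],[[0.009,0,0],[0,0,0]],[[0.012,0,0],[0,0,0]],[[0.012,0,0],[0,0,0]]]'|grep -E "pos|contact"; python3 -c "
from h import *
go(0,.003,.098)"
```

```text
tool_pos: [0.5922, -0.0497, 0.0984]
contact_force: [-1.4, -6.9, 6.3]
tool_pos: [0.5945, -0.0374, 0.0984]
contact_force: [-0.9, -5.6, 6.9]
t 10.4 target [ 0.595  -0.0288  0.098 ] shift [ 0.0086 -0.001   0.0003] turn [ 0.003   0.0037 -0.0008] ysign 1 box-frame now [ 0.001  -0.0056  0.0984] F [-0.92 -5.64  6.9 ] open 0.05216149624494496 q6 -0.01
```

```bash
python3 -m jog '[[[0.002,0,0],[0,0,0]],[[0.004,0,0],[0,0,0]],[[0.006,0,0],[0,0,0]],[[0.006,0,0],[0,0,0]]]'|grep -E "pos|contact"; python3 -m jog '[[[0.002,0,0],[0,0,0]],[[0.002,0,0],[0,0,0]]]'|grep -E "pos|contact";  python3 -m jog '[[[0.002,0,0],[0,0,0]],[[0.002,0,0],[0,0,0]]]'|grep -E "pos|contact"
```

```text
tool_pos: [0.5955, -0.0317, 0.0984]
contact_force: [-1.0, -4.7, 7.7]
tool_pos: [0.5959, -0.0298, 0.0984]
contact_force: [-0.1, -4.8, 7.4]
tool_pos: [0.5963, -0.0278, 0.0984]
contact_force: [-1.0, -6.1, 6.0]
```

Still moving with no hard stop felt. I'll continue in 2 mm steps and look.

```bash
python3 -m jog '[[[0.002,0,0],[0,0,0]],[[0.002,0,0],[0,0,0]]]'|grep -E "pos|contact"; python3 -m jog '[[[0.002,0,0],[0,0,0]],[[0.002,0,0],[0,0,0]]]'|grep -E "pos|contact"
python3 - <<'E'
from station import optics,ctrl
import cv2
d=optics.get_image("side");cv2.imwrite("pics/a7.png",cv2.resize(d["image"][120:210,210:300],(600,600),interpolation=cv2.INTER_CUBIC))
E
```

```text
tool_pos: [0.5964, -0.0269, 0.0984]
contact_force: [-1.9, -9.7, 7.1]
tool_pos: [0.5964, -0.0269, 0.0984]
contact_force: [-2.7, -15.3, 7.9]
```

View pics/a7.png

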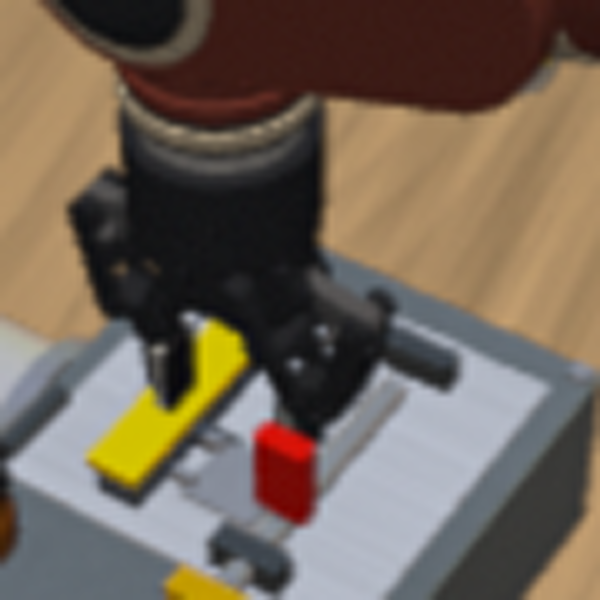

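Hard stop reached: position unchanged while the force rose to 15 N. The tab is now at (285,470) with the bolt at the keeper and the paddle still down. I'll back off slightly and lift.

```bash
python3 -m jog '[[[-0.003,0,0],[0,0,0]],[[-0.006,0,0],[0,0,0]],[[-0.006,0,-0.01],[0,0,0]],[[-0.006,0,-0.03],[0,0,0]],[[-0.006,0,-0.06],[0,0,0]]]'|grep -E "pos|contact"; python3 -m jog '[[[0,0,-0.04],[0,0,0]],[[0,0,-0.06],[0,0,0]],[[0,0,-0.06],[0,0,0]],[[0,0,-0.06],[0,0,0]],[[0,0,-0.06],[0,0,0]]]'
python3 - <<'E'
from station import optics,ctrl
import cv2
d=optics.get_image("side");cv2.imwrite("pics/a8.png",cv2.resize(d["image"][120:210,210:300],(600,600),interpolation=cv2.INTER_CUBIC))
E
```

```text
tool_pos: [0.5925, -0.0272, 0.1547]
contact_force: [0.5, 0.6, -0.6]
t: 12.65
tool_pos: [0.5935, -0.0273, 0.2145]
tool_rot: [-2.405, -2.017, 0.005]
contact_force: [-0.6, 0.2, -0.5]
opening: 0.0519
grip_force: 0.0
```

View pics/a8.png

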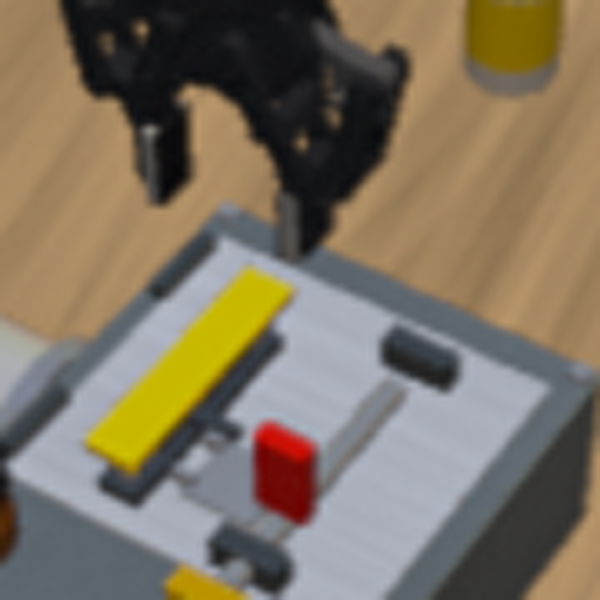

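The paddle is back up (corner at (85,445) again), the tab has stayed home at (285,470), and the gripper is clear.

```bash
python3 -c "
from station import job
print(job.finish_job())"
```

```text
the job is handed in; nothing more can be done
None
```

I handed the job in: the bolt was pushed to its hard stop with the catch held down, the catch sprang back up, and the gripper ended clear; the judge returned no verdict, and my last picture didn't cover most of the bystanders.

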